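# Lever the vacuum pump's base up onto its spring catch

### The job

The steriliser's vacuum pump has to be propped up at the front for service. Slide the pry bar's toe over the fulcrum block and well in under the front edge of the pump's heavy base plate, then press the handle down until the two spring bolts snap out beneath the plate, feeling for it and never heaving the plate hard against its stop brackets, and ease off so that the plate comes to rest on the bolts. Do not push on the pump or its plate with the gripper or the arm, leave the bar lying with its toe under the plate when you let go, and leave the other things on the bench alone.

Things in the scene. Friction and masses are not known exactly. Their poses are not given: they have to be found in the camera images.
- cradle: Fixed aluminium sub-frame on the bench that carries the pump's rear pivot. Origin: on the bench, directly below the middle of the base plate's front edge as it stands at the start. Its x axis points from that front edge in under the pump (the bar goes in along +x), y along the front edge, z up.
- base: Heavy steel base plate, 200 x 170 x 16 mm, carrying the vacuum pump (3 to 5.4 kg in all, not known). Origin and axes coincide with the cradle's while it is down; it then stands on two rubber feet (60 mm behind the front edge, 60 mm either side of the middle), its underside 22 mm above the bench.
- lip (a point): Middle of the plate's lower front edge, 22 mm above the bench at the start. The bolts catch when it has risen between 9 and 15 mm (differs from machine to machine, not known beforehand); about 3 mm further up two steel brackets over the plate's front corners stop it rigidly.
- pivot (a point): Middle of the rod across the plate's rear on which it pivots, 190 mm behind the front edge, 13 mm above the bench.
- rib (a point): Middle of the front face of a cross rib under the plate (90 mm wide, reaching from the plate down to 5 mm above the bench), 22 mm behind the front edge, 12 mm above the bench: the end stop for the bar's toe.
- catch (a joint): Travel of the two linked steel spring bolts (14 mm wide, 8 mm high, 60 mm either side of the middle, in dark housings from 16 to 40 mm before the front edge, up to 38 mm high), in m. About 0.011: pressed back by the plate's front edge (start). 0: sprung fully out, 11 mm beneath the plate. The spring pushes with 2 to 3 N.
- fulcrum: Fixed dark steel fulcrum block, 36 x 46 mm, 45 to 60 mm before the plate's front edge (centre). Origin: centre of its underside on the bench. x points towards the pump within 0.06 rad, y along the crest, z up. Two cheeks, inner faces 34 mm apart and 42 mm high, guide the bar.
- crest (a point): Middle of the fulcrum's rounded crest (radius 6 mm, axis across), 30 mm above the bench: the bar's underside rests here. To clear the plate's edge, the bar goes in sloping about 0.0165 m / (distance crest to edge), i.e. 0.27 to 0.35 rad.
- bar: Loose flat pry bar, 320 mm long, 0.4 kg, lying upper face up. Origin: on its flat underside, 160 mm behind the toe's end; x to the toe, z up. Steel blade 20 mm wide, 6 mm thick (last 25 mm: 4 mm thick, 1 to 5 mm above the underside); black handle 24 mm wide, 16 mm thick, x = -160 to 0. Laid over the crest under the plate it slopes down to the toe by 0.2 to 0.3 rad and stays.
- toe (a point): The middle of the end face of the bar's toe, 3 mm above the bar's underside.
- butt (a point): On the handle's upper face, 15 mm from its rear end: a good place to press. Pressing there takes a steady 2 to 12 N while the plate rises through 20 to 80 mm of handle travel; it rises steeply, by 5 N and more within 3 mm, when the plate meets the brackets.
- valve: Brass valve body standing upright, 38 mm across, 62 mm high, beside the fulcrum. Bystander. Origin: centre of its underside.
- fitting: Brass elbow fitting, 22 mm square, 44 mm high, beside the fulcrum. Bystander. Origin: centre of its underside.
- flange: Brass ring, 80 mm across, 6 mm high. Bystander. Origin: centre of its underside.
- wrench: Steel wrench lying on the bench. Bystander.
- screwdriver: Screwdriver lying on the bench. Bystander.
- oilcan: Aluminium can, 52 mm across, 110 mm high. Bystander. Origin: centre of its underside.
- tray: Grey parts tray 160 x 120 x 40 mm. Bystander. Origin: centre of its underside.
There are look-alikes about, which are no part of the job. Of the things like the fulcrum, leave any that is green; of the rest the larger one is meant.

How it is judged:
On the way, in this order (a step that is already met when the one before it is completed fails the run):
1. the bar lies on the fulcrum with its toe at least 12 mm in under the plate's front edge (x of toe in the frame of cradle above 0.012 m and height (world z) of toe below 0.022 m and y of toe in the frame of cradle between -0.04 and 0.04 m and contact force between bar and fulcrum above 0.5 N), for 0.2 s.
2. the plate is raised on the bar until the spring bolts are out beneath it (value of joint catch below 0.004 m and height (world z) of lip above 0.028 m and contact force between bar and fulcrum above 0.5 N), for 0.1 s.
At the end, for the whole second after the job is handed in: The spring bolts are out beneath the plate (catch below 4 mm), the plate rests on them at rest with its lower front edge 28 to 38.5 mm above the bench, and the bar lies still with its toe under the plate (value of joint catch below 0.004 m and height (world z) of lip between 0.028 and 0.0385 m and linear speed of base below 0.01 m/s and linear speed of bar below 0.02 m/s and x of toe in the frame of cradle above 0 m); the robot touches nothing.
It fails at once if the bar loads the plate with more than 85 N (heaved against the stop brackets) (contact force between bar and base above 85 N).
It fails at once if the robot pushes on the pump or its plate (contact force between any of the fingers, the arm and base above 3 N).
It fails at once if a bystander is shifted by more than 30 mm (distance of any of valve, fitting, flange, wrench, screwdriver, oilcan, tray from where it was at the start of the episode above 0.03 m).
It also fails if it takes over 61 s, if anything falls off the work surface, if the arm or the gripper's body presses on something with over 40 N, if the wrist force passes 120 N, or if a joint passes its speed limit or range.

### The arm

A 6-joint arm with a two-finger parallel gripper is mounted at the origin on the work surface. World frame = base frame: x ahead of the robot, y to its left, z up, the work surface at z = 0. Lengths are in m, angles in rad, forces in N, time in s.
With the tool pointing down it reaches from about 0.275 to 0.875 m from the base axis. Payload 12.5 kg.
Tool frame: the origin (TCP) lies at the very end of the fingers, on their centre line; the grasp point (between the pads) lies 19 mm behind it; z points along the fingers, y is the line along which they close (so a half turn about z gives the same grasp; the last joint's range is limited). The gripper opens to 85 mm and grips with 20 to 120 N. Pads are 22 mm wide; open, the fingers measure 114 mm over their backs; the gripper's body (76 mm by 85 mm) begins 54 mm behind the grasp point. The pads swing forward as they close: fully open they stand 13 mm farther back than shut.
Start: joints at [-1.277, 0.351, 1.652, -0, 1.139, -0.085], TCP at [0.203, -0.511, 0.231] pointing down, gripper open.
Joint ranges: [-2.75, 2.75], [-0.79, 2.1], [0.01, 2.65], [-1.57, 4.71], [0.07, 3.14], [-2.87, 2.87]. Speed limits (rad/s): [2.22, 2.22, 2.79, 3.14, 3.14, 3.14].

### API

Orientations are given as a unit quaternion [w, x, y, z].
In Python, from workcell import movep, servo_line, move_j, gripper_open, close, wait, ik, sense, get_image, PlanningError, close_job gives the robot as it stands. Calls block until the motion is done:
- movep(position, orientation): joint-space move of the TCP to a pose.
- servo_line(position, rotation=None, max_speed=0.15): straight line of the TCP; rotation=None keeps the orientation; max_speed is the mean speed in m/s.
- move_j(angles): joint-space move.
- gripper_open() and close(grasp_force=None): open the fingers fully, or close them until they stop; grasp_force is the grip in N (None keeps the last).
- wait(seconds).
- ik(position, orientation): joint angles nearest the present ones, or None.
- sense(): the state.
- get_image(name): name is "side" or "top" or "wrist"; returns a dict with "img" (480x640x3 uint8, red, green, blue), "range_z" (480x640 float32, m along the optical axis (not along the pixel's ray), 0 where there is no reading), "K" (3x3 intrinsics, pixels), "D" ([k1, k2, p1, p2, k3] as OpenCV has them; the pictures are not rectified), "world_to_cam" (4x4, takes a point from world to camera coordinates). Camera axes: x right, y down, z forward; pixel columns grow to the right and rows downward; lengths in m; the calibration is good to about 2 mm. A picture is of the moment at which its call begins.
A pose or a line that the arm cannot do raises PlanningError and nothing moves.
- close_job(): hands the job in; it is judged then, once.
The state is a dict: "time_s": time; "joint_positions": joint angles; "qvel": joint speeds; "tau": joint torques, N m; "tcp_pos": TCP position; "tool_rot": TCP orientation; "force": force on the tool from outside, world axes, zero at the start; "ft_torque": the same for the moment, N m; "finger_gap": opening from 0.0 (shut) to 1.0 (fully open); "grasp_force": force on a finger pad.
Only numpy, scipy, OpenCV 4.12 (cv2) and the standard library are available. Lean on these libraries where they do the work, as an engineer would, in place of code of your own. Each camera call takes 0.05 s, during which the arm holds its last target. There are 200 camera calls.

## Working session

There is one attempt and no reset: what is moved stays moved. The work goes in short steps, each a Python script; the robot and the scene stay as the last script left them, time stands still between calls to the robot, and variables do not carry over. Pictures are saved under pics/ and viewed, at most 10 in all, crops included, and the job is handed in when it is done.

```bash
mkdir -p pics; ls; cat > h.py <<'E'
import numpy as np, cv2
from workcell import *
from scipy.spatial.transform import Rotation as R
def cam(n,save=None):
    d=get_image(n); d={k:np.asarray(v) for k,v in d.items()}
    if save: cv2.imwrite('pics/'+save,cv2.cvtColor(d['img'],cv2.COLOR_RGB2BGR))
    return d
def rays(d,uv):
    p=cv2.undistortPoints(np.float64(uv).reshape(-1,1,2),d['K'],d['D']).reshape(-1,2)
    return np.c_[p,np.ones(len(p))]
def pts(d,uv):  # from depth
    uv=np.asarray(uv); z=d['range_z'][uv[:,1].astype(int),uv[:,0].astype(int)]
    T=d['world_to_cam']; return (rays(d,uv)*z[:,None]-T[:3,3])@T[:3,:3]
def onplane(d,uv,h):
    T=d['world_to_cam']; r=rays(d,uv)@T[:3,:3]; c=-T[:3,:3].T@T[:3,3]
    return c+r*((h-c[2])/r[:,2])[:,None]
E
python3 - <<'E'
from h import *
import pickle
o={}
for n in('side','top','wrist'):
    o[n]=cam(n,n+'0.png'); T=o[n]['world_to_cam']; print(n,-T[:3,:3].T@T[:3,3])
pickle.dump(o,open('o0.pkl','wb'))
s=sense();print(s['time_s'],s['tool_rot'],s['force'])
E
```

```text
pics
side [-0.13329564 -0.84111998  1.08936189]
top [ 0.31456497 -0.08418375  1.26527315]
wrist [ 0.2704039  -0.4826064   0.37224128]
0.15 [-4.72029551e-04  9.82118940e-01  1.88260889e-01 -4.65769500e-05] [0.27214336 0.46363717 0.15195184]
```

View pics/top0.png

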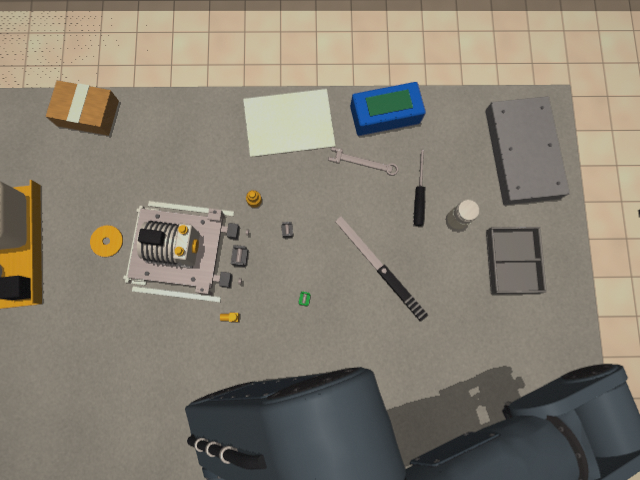

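View pics/side0.png

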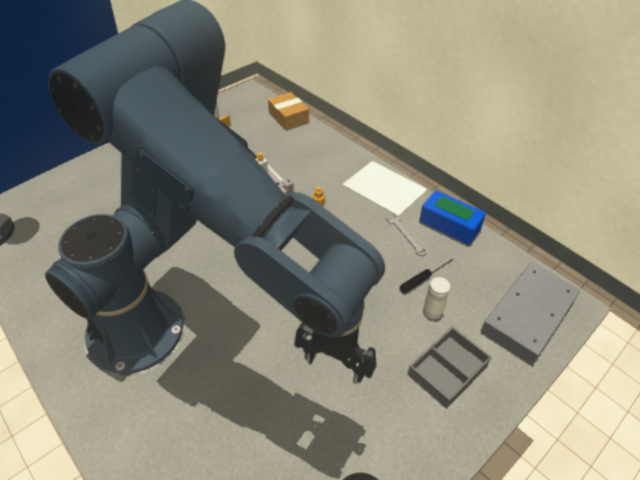

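The top view shows the pump at (180,250) with its front edge at about u=222. The bar's toe is at (340,219) and its butt at (425,318). There are three things like the fulcrum: a dark block at (240,256), a smaller dark one at (288,230) and a green one at (304,298). I choose (240,256), as it is the larger non-green one and sits between the bolt housings (232,230) and (225,280). The side view is mostly hidden by the arm.

```bash
python3 - <<'E'
from h import *
import pickle
d=pickle.load(open('o0.pkl','rb'))['top']
c=d['img'][190:340,110:310]
cv2.imwrite('pics/crop0.png',cv2.cvtColor(cv2.resize(c,None,fx=4,fy=4,interpolation=cv2.INTER_CUBIC),cv2.COLOR_RGB2BGR))
L=['pump plate br','fulA','fulB','green','toe','butt','valve','fitting','oilcan','driver','hous1','hous2']
uv=[(216,285),(240,256),(288,230),(304,298),(342,221),(423,315),(254,198),(230,317),(466,211),(419,205),(233,230),(225,280)]
for l,q in zip(L,pts(d,uv)): print(l,q.round(3))
hsv=cv2.cvtColor(d['img'],cv2.COLOR_RGB2HSV)
P=pts(d,np.stack(np.meshgrid(np.arange(640),np.arange(480)),-1).reshape(-1,2)).reshape(480,640,3)
m=np.zeros((480,640),np.uint8);m[205:330,325:440]=1
m&=((P[...,2]>.004)&(P[...,2]<.03)).astype(np.uint8)
n,lab,st,_=cv2.connectedComponentsWithStats(m)
k=1+st[1:,4].argmax();q=P[lab==k];print(st[k])
mu=q[:,:2].mean(0);w,v=np.linalg.eigh(np.cov(q[:,:2].T));a=v[:,1];t=(q[:,:2]-mu)@a
print('bar',mu,a,t.min(),t.max(),np.median(q[:,2]),mu+a*t.min(),mu+a*t.max())
E
```

```text
pump plate br [ 0.452  0.128 -0.001]
fulA [ 0.315 -0.084  1.265]
fulB [ 0.581 -0.048  0.027]
green [ 0.416 -0.085  0.021]
toe [ 0.608 -0.182  0.002]
butt [ 0.372 -0.368  0.019]
valve [0.654 0.033 0.055]
fitting [0.372 0.087 0.043]
oilcan [ 0.603 -0.459  0.113]
driver [ 0.639 -0.37   0.031]
hous1 [0.581 0.085 0.034]
hous2 [0.459 0.101 0.036]
[ 335  217   95  105 1131]
bar [ 0.469224   -0.28671388] [-0.78006481 -0.62569873] -0.18501106128370917 0.14285261107282854 0.013461563823312926 [ 0.61354462 -0.17095269] [ 0.3577897  -0.37609657]
```

View pics/crop0.png

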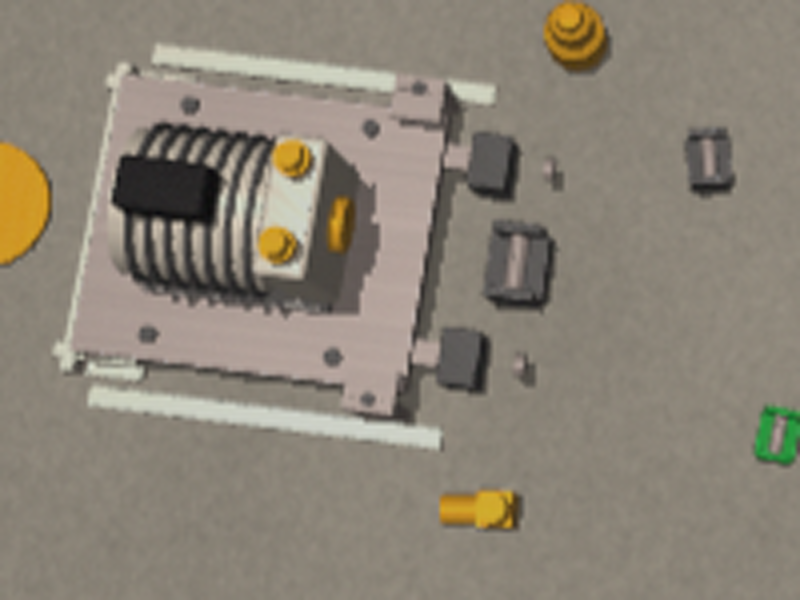

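The crop confirms the choice. The large dark block at crop (519,262), which is pixel (239.8,255.5), sits in front of the plate between the housings at crop (491,165) and (462,360). The plate's front edge runs from crop (445,140) to (405,385). Next I take close wrist views of the fulcrum and edge, then of the bar.

```bash
cat >> h.py <<'E'
def tool(yaw,p=0,flip=0):
    """tool pose for a bar heading yaw, sloping down to the toe by p; tool x along the bar"""
    x=np.array([np.cos(yaw)*np.cos(p),np.sin(yaw)*np.cos(p),-np.sin(p)])
    y=np.array([-np.sin(yaw),np.cos(yaw),0]); z=np.cross(x,y)
    s=-1 if flip else 1
    return np.c_[s*x,-s*y,-z]
def quat(M): return R.from_matrix(M).as_quat()[[3,0,1,2]]
def mat(q): q=np.asarray(q);return R.from_quat(q[[1,2,3,0]]).as_matrix()
E
python3 - <<'E'
from h import *
import pickle
d=pickle.load(open('o0.pkl','rb'))
s=sense(); M=mat(s['tool_rot']); T=d['wrist']['world_to_cam']
print('cam in tool',M.T@(-T[:3,:3].T@T[:3,3]-s['tcp_pos']),'axes z,x',M.T@T[2,:3],M.T@T[0,:3],d['wrist']['K'][0,0])
print('yaw now',np.degrees(np.arctan2(M[1,0],M[0,0])))
t=d['top']
uv=np.array([(519,262),(445,140),(405,385),(491,165),(462,360)])/4+[110,190]
for u,h in zip(uv,[.03,.038,.038,.038,.038]): print(onplane(t,[u],h).round(4))
for n,yaw,p,pos in [('bar',.676,0,(.48,-.28,.1)),('view',1.44,0,(.52,-.0,.25)),('ins',1.44,.3,(.5,-.08,.12)),('press',1.44,.3,(.49,-.15,.1))]:
  for f in(0,1):
    q=ik(pos,quat(tool(yaw,p,f)));print(n,f,None if q is None else np.round(q,2))
E
```

```text
cam in tool [ 0.07272582 -0.00148174 -0.14136534] axes z,x [-2.84516418e-01 -2.78884459e-05  9.58671167e-01] [-1.20173427e-04  9.99999993e-01 -6.57458719e-06] 428.24693439893576
yaw now 21.702618230183518
[[0.5187 0.068  0.03  ]]
[[0.5924 0.1125 0.038 ]]
[[0.4447 0.1331 0.038 ]]
[[0.5767 0.0846 0.038 ]]
[[0.4591 0.0998 0.038 ]]
bar 0 [-0.61  0.53  1.74 -0.    0.87  0.28]
bar 1 [-0.61  0.53  1.74 -0.    0.87 -2.86]
view 0 [-0.09  0.28  1.71 -0.    1.16  0.04]
view 1 None
ins 0 [-0.1   0.45  1.86 -0.39  0.88  0.29]
ins 1 [-0.1   0.45  1.86 -0.39  0.88 -2.85]
press 0 [-0.24  0.48  1.88 -0.42  0.8   0.2 ]
press 1 None
```

```bash
python3 - <<'E'
from h import *
import pickle
o={}
movep([.511,.015,.2],quat(tool(1.44))); print(sense()['time_s'])
wait(.2); o['f']=cam('wrist','wf.png')
movep([.46,-.295,.2],quat(tool(.676))); wait(.2); print(sense()['time_s'])
o['b']=cam('wrist','wb.png')
pickle.dump(o,open('o1.pkl','wb'))
a=cv2.imread('pics/wf.png');b=cv2.imread('pics/wb.png')
cv2.imwrite('pics/wb_s.png',cv2.resize(b,(400,300)))
E
```

```text
2.3333
3.9833
```

View pics/wf.png

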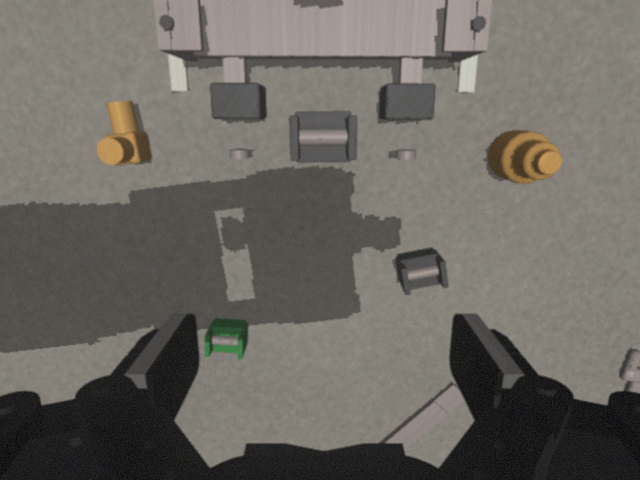

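View pics/wb.png

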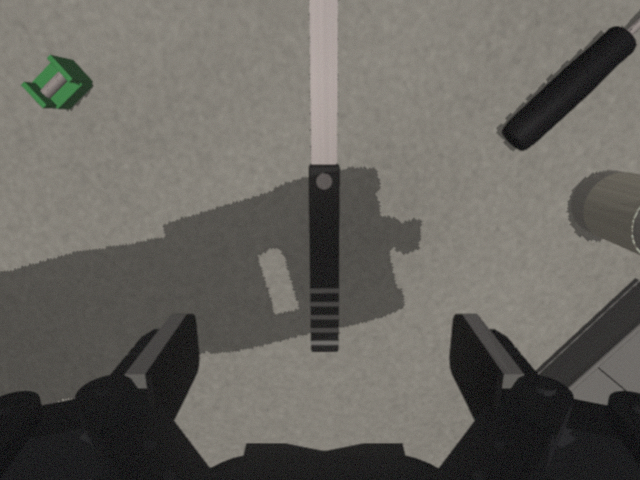

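The fulcrum view shows the crest from (302,137) to (347,137) between the cheeks. The plate's front edge is at row 53 from u=190 to 455, and the housings are at (237,101) and (409,101). The bar view shows the handle from (324,165) to (324,351), with the blade running straight up from it to (323,0).

```bash
python3 - <<'E'
from h import *
import pickle
o=pickle.load(open('o1.pkl','rb')); f,b=o['f'],o['b']
g=lambda d,l,h:onplane(d,l,h).round(4)
bar=g(b,[(324.5,165),(324.5,351)],.016);print('handle',bar,np.linalg.norm(bar[0]-bar[1]))
bl=g(b,[(323.5,2),(323.5,160)],.006);d=bl[0]-bl[1];print('blade yaw',np.arctan2(d[1],d[0]));d=bar[0]-bar[1];print('handle yaw',np.arctan2(d[1],d[0]),'width',g(b,[(309.5,250),(339,250)],.016))
print('crest',c:=g(f,[(302,137),(346.5,137),(324,137)],.03));d=c[0]-c[1];print(np.arctan2(-d[0],d[1]),np.linalg.norm(d))
d=pts(f,[(324,137)]);print('depth crest',d)
# edge rows: depth jump + colour
im=f['img'].astype(float).mean(2)
E=[]
for u in range(260,381,10):
    r=35+np.argmin(np.diff(cv2.GaussianBlur(im,(1,5),0)[35:70,u])); E.append((u,r+.5))
E=np.array(E);print(E[:,1]);print('edge depth',pts(f,E[::4]-[0,6]))
k=np.polyfit(E[:,0],E[:,1],1);U=[(u,np.polyval(k,u)) for u in(200,440)]
for h in(.038,.022):
    e=g(f,U,h);d=e[0]-e[1];y=np.arctan2(-d[0],d[1]);n=np.array([np.cos(y),np.sin(y)])
    print('edge',h,e,'yaw',np.arctan2(-d[0]*-1,d[1]*-1) if 0 else y,'crest->edge',(e[0][:2]-c[2][:2])@np.array([d[1],-d[0]])/np.hypot(d[0],d[1]))
hs=g(f,[(237,101),(409,101)],.038);print('housings',hs,hs.mean(0))
pl=g(f,[(162,53),(488,53)],.04);print('plate corners',pl,pl.mean(0))
m=(f['range_z']>0)&(pts(f,np.stack(np.meshgrid(np.arange(640),np.arange(480)),-1).reshape(-1,2))[:,2].reshape(480,640)>.06); print('high px',m[:90].sum())
E
```

```text
handle [[ 0.4886 -0.2703  0.016 ]
 [ 0.3656 -0.3695  0.016 ]] 0.15801784709329514
blade yaw 0.6773090632719918
handle yaw 0.6786942720926529 width [[ 0.4289 -0.3031  0.016 ]
 [ 0.4436 -0.3215  0.016 ]]
crest [[0.503  0.0748 0.03  ]
 [0.5342 0.0707 0.03  ]
 [0.5184 0.0728 0.03  ]]
1.4401347544486953 0.03146823795511913
depth crest [[0.51837414 0.07271228 0.02837307]]
[55.5 55.5 55.5 55.5 55.5 55.5 55.5 55.5 55.5 55.5 55.5 55.5 55.5]
edge depth [[0.48410823 0.13404747 0.03617285]
 [0.51019421 0.13039511 0.0375175 ]
 [0.53614518 0.12702952 0.03695004]
 [0.56206197 0.12354585 0.03734687]]
edge 0.038 [[0.4447 0.1354 0.038 ]
 [0.6006 0.1147 0.038 ]] yaw 1.4387910358826095 crest->edge 0.052354816748747465
edge 0.022 [[0.4407 0.1379 0.022 ]
 [0.6048 0.1161 0.022 ]] yaw 1.4387238172550845 crest->edge 0.05430082407043164
housings [[0.4634 0.1043 0.038 ]
 [0.5783 0.0891 0.038 ]] [0.52085 0.0967  0.038  ]
plate corners [[0.421  0.1398 0.04  ]
 [0.6311 0.112  0.04  ]] [0.52605 0.1259  0.04   ]
high px 92
```

```bash
cat >> h.py <<'E'
YAW=1.4395; C=np.array([.5184,.0728,.024]); D=.053
GX,GZ=-.060,.003          # TCP in the bar frame while held
def barpose(toein,p,lift=0):
    """origin and axes of the bar lying over the crest at slope p, toe toein past the edge"""
    M=tool(YAW,p); xb,zb=M[:,0],-M[:,2]
    L=(D+toein-.009*np.sin(p))/np.cos(p)
    return C+(.006+lift)*zb-(.160-L)*xb, xb, zb, M
def tcp(toein,p,lift=0,gx=GX,gz=GZ):
    o,xb,zb,M=barpose(toein,p,lift); return o+gx*xb+gz*zb, quat(M)
E
python3 - <<'E'
from h import *
for a in [(-.10,.36,.012),(.017,.36,.0025),(.017,.24,0)]: print(tcp(*a)[0].round(3),ik(*tcp(*a)) is not None)
g=np.array([.4427,-.3073,.003]);q=quat(tool(.678))
movep(g+[0,0,.06],q); servo_line(g,q,.1)
print(sense()['force']); close(80); s=sense();print(s['tcp_pos'],s['finger_gap'],s['grasp_force'],s['force'])
servo_line(g+[0,0,.1],q,.15)
s=sense();print(s['finger_gap'],s['force'],s['ft_torque'],s['time_s'])
movep(*tcp(-.10,.36,.02)); wait(.2);print(sense()['time_s'])
d=cam('wrist','w2.png'); import pickle; pickle.dump(d,open('o2.pkl','wb'))
E
```

```text
[ 0.486 -0.174  0.14 ] True
[ 0.501 -0.061  0.087] True
[ 0.5   -0.07   0.068] True
[-0.52516867  0.19284532 -0.69456039]
[ 0.4429325  -0.30750486  0.00358329] 0.25542875558195205 79.72865581512451 [-0.68543519  0.84012185  6.72563544]
0.25022792430995205 [-1.01991061  0.48529265 -3.70433531] [-0.11563661  0.11553004 -0.0266363 ] 6.825
7.6917
```

View pics/w2.png

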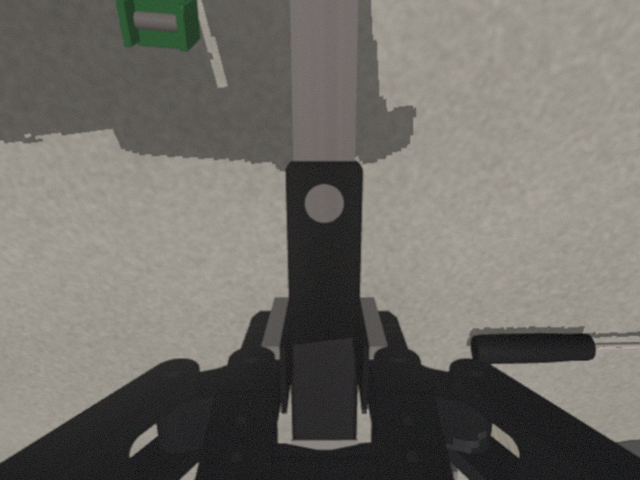

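The bar is held. The handle front is at (324,162) and the blade runs straight up at cols 291–357. I check its pose in the hand from depth.

```bash
python3 - <<'E'
from h import *
import pickle
d=pickle.load(open('o2.pkl','rb'));s=sense();M=mat(s['tool_rot'])
P=pts(d,[(324,r) for r in(5,20,60,100,140,155,168,180,240)]);print(((P-s['tcp_pos'])@M).round(4))
P=pts(d,[(324,166)]);print(((P-s['tcp_pos'])@M).round(4), s['time_s'])
E
```

```text
[[ 0.1051 -0.0003 -0.0015]
 [ 0.1011 -0.0003 -0.0013]
 [ 0.0901 -0.0003 -0.0009]
 [ 0.0785 -0.0003 -0.0019]
 [ 0.0663 -0.0003 -0.001 ]
 [ 0.0616 -0.0003 -0.0006]
 [ 0.0586 -0.0003 -0.0113]
 [ 0.055  -0.0003 -0.0113]
 [ 0.0364 -0.0003 -0.013 ]]
[[ 0.0592 -0.0003 -0.0108]] 7.7417
```

```bash
sed -i 's/GX,GZ=-.060,.003 /GX,GZ=-.060,.004 /' h.py; python3 - <<'E'
from h import *
servo_line(*tcp(-.09,.36,.010),.12); 
servo_line(*tcp(-.02,.36,.003),.08)
wait(.1);f0=np.array(sense()['force']);print(f0.round(2),sense()['time_s'])
n=tool(YAW)[:,0]
for t in (-.012,-.004,.003,.008,.012,.015,.0175):
    servo_line(*tcp(t,.36,.003),.04)
    s=sense();f=np.array(s['force'])-f0;print(t,f.round(2),'along',round(f@n,2))
    if np.linalg.norm(f)>8: print('stop');break
wait(.1);s=sense();print(s['time_s'],(np.array(s['force'])-f0).round(2))
cam('side','s3.png')
E
```

```text
[-0.03 -0.33 -2.99] 9.2
-0.012 [-0.3   0.27 -0.51] along 0.23
-0.004 [ 0.2   1.12 -0.93] along 1.13
0.003 [ 0.08  0.03 -1.86] along 0.04
0.008 [-0.45 -0.05 -0.85] along -0.11
0.012 [ 0.33  0.17 -0.18] along 0.21
0.015 [ 0.16  0.32 -0.44] along 0.34
0.0175 [-0.56 -0.12 -1.17] along -0.19
11.4083 [-0.4  -0.32 -1.37]
```

```bash
python3 - <<'E'
from h import *
n=tool(YAW)[:,0]; f0=np.array(sense()['force']); t=.0175; hit=False
while t<.0275:
    t+=.001; servo_line(*tcp(t,.36,.003),.03); f=np.array(sense()['force'])-f0
    if f@n<-3: hit=True;break
print('rib',hit,t,f.round(2))
t=t-.003 if hit else .02
servo_line(*tcp(t,.36,.003),.03); wait(.1); f0=np.array(sense()['force']);l=.003;hit=False
while l>-.006:
    l-=.0007; servo_line(*tcp(t,.36,l),.03); f=np.array(sense()['force'])-f0
    if f[2]>3: hit=True;break
print('crest',hit,l,f.round(2))
for p in (.33,.30,.28,.26,.24,.22):
    servo_line(*tcp(t,p,l),.04); f=np.array(sense()['force'])-f0; print(p,f.round(2))
    if f[2]>12 or f[2]<-6: break
s=sense();print(t,l,p,s['time_s'])
E
```

```text
rib True 0.021500000000000005 [-1.55 -9.28  3.45]
crest True -0.004 [-0.15 -0.06  4.73]
0.33 [-1.08  2.65  2.65]
0.3 [-0.08  2.99  3.13]
0.28 [-0.13  2.85  2.83]
0.26 [-0.13  5.5   4.13]
0.24 [ 0.17 10.29  9.46]
0.22 [-0.72 12.02  7.35]
0.018500000000000006 -0.004 0.22 16.8333
```

```bash
python3 - <<'E'
from h import *
t=.0185
servo_line(*tcp(t,.25,-.003),.04);wait(.2);print(np.round(sense()['force'],2))
gripper_open(); wait(.3); s=sense();print(s['time_s'],np.round(s['force'],2))
p,q=tcp(t,.25,-.003); M=mat(q)
servo_line(p-.11*M[:,2],q,.2)
v=quat(tool(YAW)); movep([.500,-.02,.2],v); wait(.2)
d=cam('wrist','w4.png');cam('top','t4.png'); print(sense()['time_s'])
import pickle; pickle.dump(d,open('o4.pkl','wb'))
E
```

```text
[0.87 5.57 1.29]
18.25 [ 0.28  0.84 -0.15]
19.6333
```

View pics/w4.png

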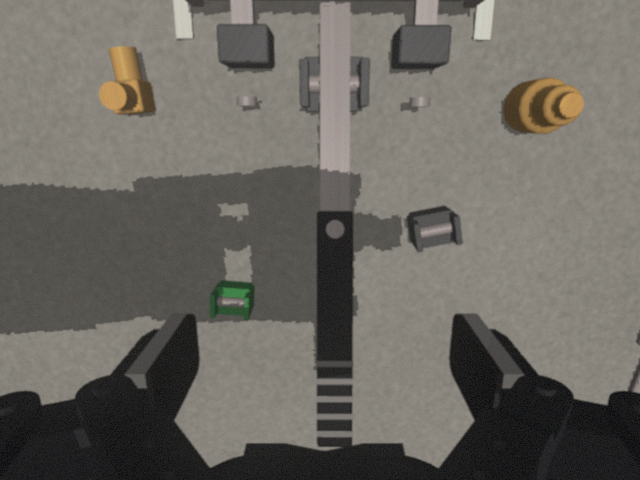

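The bar lies through the fulcrum and under the plate edge (335,5). The handle runs from (335,212) to its rear end at (335,445). I take its slope and butt from depth.

```bash
python3 - <<'E'
from h import *
import pickle
d=pickle.load(open('o4.pkl','rb'));n=tool(YAW)[:,0]
P=pts(d,[(335,r) for r in(15,60,120,180,205,216,222,260,320,345,400,440,444)])
for q in P: print(q.round(4), 'from edge',round((q-C)@n-D,4))
h=P[7:12];A=np.polyfit(h@n,h[:,2],1);b=P[1:5];B=np.polyfit(b@n,b[:,2],1);print('slopes',A[0],B[0])
E
```

```text
[0.5239 0.1152 0.0246] from edge -0.0102
[0.5202 0.0869 0.0319] from edge -0.0388
[0.5152 0.0488 0.0407] from edge -0.0772
[0.5102 0.0103 0.0508] from edge -0.1161
[ 0.5081 -0.0061  0.0543] from edge -0.1325
[ 0.5073 -0.0111  0.0651] from edge -0.1376
[ 0.5068 -0.0147  0.0669] from edge -0.1413
[ 0.5037 -0.0388  0.0729] from edge -0.1656
[ 0.4986 -0.0776  0.0818] from edge -0.2047
[ 0.4966 -0.0934  0.0867] from edge -0.2206
[ 0.4919 -0.1299  0.0948] from edge -0.2574
[ 0.4884 -0.1566  0.1013] from edge -0.2843
[ 0.4881 -0.1589  0.1024] from edge -0.2867
slopes -0.24001169303108383 -0.24183666017262076
```

```bash
cat > press.py <<'E'
from h import *
q=quat(tool(YAW)); n=tool(YAW)[:,0]
B=np.array([.490,-.144,.0985]); r0=B-C; ax=tool(YAW)[:,1]  # tool y = -cradle y
def at(dz):  # butt after a travel of about dz along its arc (dz>0 is down)
    a=dz/np.linalg.norm(r0); v=R.from_rotvec(ax*a).apply(r0)
    if v[2]>r0[2] and dz>0: v=R.from_rotvec(-ax*a).apply(r0)
    if v[2]<r0[2] and dz<0: v=R.from_rotvec(-ax*a).apply(r0)
    return C+v
E
python3 - <<'E'
from press import *
close(60); movep(at(0)+[0,0,.03],q); wait(.2); f0=np.array(sense()['force'])
servo_line(at(0)+[0,0,.006],q,.08)
F=[];t=-.006;stop=''
servo_line(at(t),q,.03)
while t<.078:
    t+=.002 if t<.012 else .001
    servo_line(at(t),q,.03); f=np.array(sense()['force'])-f0; F.append(f[2])
    if t>.012:
        if F[-1]-np.median(F[-9:-3])>4: stop='rise';break
    if F[-1]>17: stop='high';break
print(stop,t,np.round(F,1),f.round(2),sense()['tcp_pos'],sense()['time_s'])
import json;json.dump(dict(t=t,f0=list(f0)),open('p.json','w'))
E
```

```text
rise 0.05700000000000004 [ 1.1  1.1  3.9  4.5  4.8  4.   3.3  3.8  4.   3.9  4.2  4.1  4.8  4.5
  4.4  4.7  4.2  4.4  4.5  4.5  4.2  4.7  4.3  5.1  5.1  4.7  4.4  4.9
  4.7  4.8  4.   4.9  4.9  5.2  4.3  5.3  4.6  6.6  6.2  7.1  6.8  6.1
  5.2  6.9  6.8  6.6  6.6  7.7  6.5  7.4  8.   9.  10.  13.6] [-0.31  5.6  13.6 ] [ 0.48890239 -0.1554126   0.04340081] 35.425
```

```bash
python3 - <<'E'
from press import *
import json;j=json.load(open('p.json'));f0=np.array(j['f0']);t=j['t'];F=[]
while t>.024:
    t-=.003; servo_line(at(t),q,.03); F.append(((np.array(sense()['force'])-f0)[2]))
    if len(F)>2 and max(F[-2:])<.35: break
print(t,np.round(F,1),sense()['time_s'])
servo_line(np.array(sense()['tcp_pos'])+[0,0,.08],q,.15)
movep([.500,-.03,.2],q); wait(.15); d=cam('wrist','w5.png')
for p in pts(d,[(335,r) for r in(20,60,120,180)]): print(p.round(4),((p-C)@n-D).round(3))
print(sense()['time_s'])
E
```

```text
0.02100000000000002 [7.  5.8 5.6 2.6 1.5 1.6 2.3 1.3 1.6 1.2 1.  0.5] 38.425
[0.5237 0.1001 0.0328] -0.025
[0.5206 0.0759 0.035 ] -0.05
[0.5158 0.038  0.0358] -0.088
[ 0.5107 -0.0023  0.0389] -0.128
39.8833
```

View pics/w5.png

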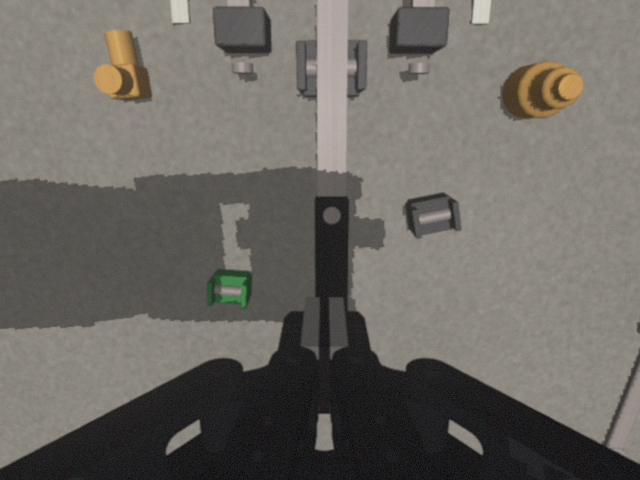

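The bolt knobs at (243,66) and (418,66) have moved in against their housings by about 11 mm. The bar now slopes only 0.06–0.08 rad, so the plate's lip is at roughly 33 mm and rests on the bolts. The gripper is clear of everything.

```bash
python3 -c "
from workcell import *
print(sense()['force']);print(close_job())"
```

```text
[ 0.10941831 -0.30330841  0.69545858]
the job is handed in; nothing more can be done
None
```

I handed the job in at about 40 s: the bolts have snapped out, the plate rests on them with its front edge at about 33 mm (estimated from the bar's slope), the bar lies with its toe still under the plate, and the robot is clear; no verdict was returned.

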